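Close the guard of the bench spindle and swing its stop across

ROBOT

A 6-joint arm with a two-finger parallel gripper is mounted at the origin on the work surface. World frame = base frame: x ahead of the robot, y to its left, z up, the work surface at z = 0. Lengths are in m, angles in rad, forces in N, time in s.
With the tool pointing down it reaches from about 0.375 to 0.9 m from the base axis. Payload 3.1 kg.
Tool frame: the origin (TCP) lies where the fingers leave the gripper's body, on its centre line; the fingertips stand 73 mm ahead of it and the grasp point (between the pads) lies 54 mm ahead of it; z points along the fingers, y is the line along which they close (so a half turn about z gives the same grasp; the last joint's range is limited). The gripper opens to 85 mm and grips with 20 to 120 N. Pads are 22 mm wide; open, the fingers measure 114 mm over their backs; the gripper's body (76 mm by 85 mm) begins 54 mm behind the grasp point. The pads swing forward as they close: fully open they stand 13 mm farther back than shut.
Start: joints at [1.034, 0.527, 1.433, -0, 1.181, -0.178], TCP at [0.219, 0.585, 0.304] pointing down, gripper open.
Joint ranges: [-3.08, 3.08], [-0.75, 2.2], [0.22, 2.44], [-1.43, 4.57], [0, 2.65], [-2.85, 2.85]. Speed limits (rad/s): [2.79, 2.79, 3.14, 3.14, 3.14, 3.14].

INTERFACE

Orientations are given as a unit quaternion [x, y, z, w].
In Python, from station import manip gives the robot as it stands.
- The arm moves only by the tool step_arm, never from a script. Its argument "moves" is one flat list of numbers, 5 for each row, row after row: the opening, from 0 (shut) to 1 (fully open), then the shift along the world's x, y, z scaled (see below), then the turn about the world's z scaled (see below). In form: [fingers, x, y, z, yaw, fingers, x, y, z, yaw, ...]. A call has 1 to 12 rows; each row is the pose to reach, as a shift and turn from the pose commanded when the call began, turning the shorter way round; what a row does not reach only later rows make up. The controller multiplies each number of a shift by 200 mm and each number of a turn by pi rad. A row lasts 1/8 s, in which the tool goes at most 62.5 mm and 10.7 degrees, less where a joint would pass 70% of its speed; a pose out of reach is approached as far as the arm can. A call with a number of a shift or a turn outside -1 to 1 is refused whole. A call with a gripper value outside its range is refused whole. The fingers move at their own pace and stop on an object; "grip_force" is the grip in N (left out, the last holds). Time passes only in rows, so rows that repeat a pose let the fingers close. It gives the time, the measured TCP pose, the force, the opening and the grip force at its end, in the units of the state.
- manip.sense(): the state, without advancing time (a new reading comes with each control period).
- manip.snapshot(name): name is "side" or "top"; returns a dict with "color" (384x512x3 uint8, blue, green, red), "z_map" (384x512 float32, m along the optical axis (not along the pixel's ray), 0 where there is no reading), "fovy" (degrees; the focal length in pixels is half the picture's height over the tangent of half this angle, whatever the lens; pixels are square), "cx", "cy" (the principal point, pixels), "k1" (the pictures are not rectified: a ray, as slopes to the right and down, at radius r is drawn at 1 + k1 r^2 times it, then the intrinsics apply), "R" (3x3) and "t" (3): a world point X has camera coordinates R X + t. Camera axes: x right, y down, z forward; pixel columns grow to the right and rows downward; lengths in m; the calibration is good to about 2 mm. A picture is of the moment at which its call begins.
- manip.sign_off(): hands the job in; it is judged then, once.
The state is a dict: "t": time; "q": joint angles; "qd": joint speeds; "tau": joint torques, N m; "tcp_pos": TCP position; "tool_rot": TCP orientation; "force": force on the tool from outside, world axes, zero at the start; "ft_torque": the same for the moment, N m; "finger_gap": opening from 0.0 (shut) to 1.0 (fully open); "gripper_force": force on a finger pad.
Only numpy, scipy, OpenCV 4.12 (cv2) and the standard library are available. Lean on these libraries where they do the work, as an engineer would, in place of code of your own. Each camera call takes 0.05 s, during which the arm holds its last target. There are 200 camera calls.

TASK

With the fingertips, push the box-shaped sliding guard along the bed until it is fully home over the chuck, then push the swing stop (the dark bar pivoted at the edge of the bed) round to its end until it lies squarely across the bed behind the guard. Only push: do not lift the guard or pinch the stop, do not slam either of them, and leave the loose things standing around the machine where they are. Finish with the hand clear of everything.

Things in the scene. Friction and masses are not known exactly. Their poses are not given: they have to be found in the camera images.
- machine: Grey bench spindle, fixed to the table; place and yaw vary. Origin on the table under the bed; z up, y along the bed to the headstock, x across. Bed 140 wide (x), y -170 to 230, 34 high; ways on it to 42 high. Headstock block 150 x 100 x 150 high at y 135 to 235; a 64 diameter chuck with a rubber sleeve reaches to y = 28, axis 82 up.
- guard (a joint): How far the guard is from home, in m: 0 = fully home over the chuck (a stop there, nearly against the headstock), 0.15 = fully open; it opens towards the machine's -y. It starts 0.07 to 0.13 open, slides with about 4 N of friction and stays where it is left.
- guard_face (a point): Mid-width of the guard's flat outer end face, 93 above the table; axes are the machine's. The guard is an aluminium hood with clear roof, 100 wide (x), 120 long (y), walls from 48 to 123 above the table, open to the headstock. The face looks to the machine's -y; push it to +y. At home it is at the machine's x = 0, y = 5.
- hood (a joint): How far the hood is raised off its runners, in m: 0 = resting, as it should stay. It lies loosely on them by its own weight (0.4 to 0.9 kg), and could be lifted.
- stop (a joint): Angle of the swing stop, rad: 0 = closed, lying across the bed along the machine's +x from its pivot, at its end of travel; at 1.57 it points to the machine's -y beside the bed's near edge. Starts 1.45 to 1.75; closing turns it counter-clockwise seen from above. Friction about 0.15 N m; it stays where it is left.
- stop_pivot (a point): The stop's upright pivot axis, at the machine's x = -90, y = -12, 69 above the table (half-way up the bar); its axes are the machine's.
- stop_face (a point): Point on the stop's pushing face, 95 mm from the pivot axis, half-way up (69 above the table). Axes turn with the bar: x along it away from the pivot, y square to it; push to +y. The stop is a dark steel bar 14 thick, free end 130 from the pivot axis, 40 high, underside 49 above the table. Closed, it lies 10 mm behind the home guard's face.
- sleeve_a_mid (a point): Middle of a loose rubber sleeve standing upright, 60 diameter, 70 high, hole 44. Leave it alone.
- sleeve_b_mid (a point): Middle of a loose rubber sleeve standing upright, 60 diameter, 50 high, hole 44. Leave it alone.
- oil_mid (a point): Middle of a closed metal can, 56 diameter, 110 high, standing loose. Leave it alone.
- brush_grip (a point): Middle of the handle of a loose bench brush lying on the table. Leave it alone.

How it is judged:
By the outcome, as a careful person would: the job done as asked, in the order asked, and still so for the second after the job is handed in, with the robot touching nothing.
It also fails if it takes over 51 s, if anything falls off the work surface, if the arm or the gripper's body presses on something with over 40 N, if the wrist force passes 120 N, or if a joint passes its speed limit or range.

## Working session

There is one attempt and no reset: what is moved stays moved. The work goes in short steps, Python scripts to look and compute and a tool call to move; the robot and the scene stay as the last step left them, time stands still between calls to the robot, and variables do not carry over. Pictures are saved under pics/ and viewed, at most 10 in all, crops included, and the job is handed in when it is done.

Besides the shell and the picture viewer there is one more tool, called as name(argument=value, ...) on one line, values as JSON. step_arm: Moves the arm, as the interface text tells. Its arguments: {"type":"object","properties":{"moves":{"type":"array","items":{"type":"number"}},"grip_force":{"type":"number"}},"required":["moves"]}

```bash
mkdir -p pics; ls
cat > h.py <<'E'
import numpy as np, cv2
from station import manip
def snap(n):
    s=manip.snapshot(n); return s
def K(s):
    f=s["color"].shape[0]/2/np.tan(np.radians(s["fovy"])/2)
    return np.array([[f,0,s["cx"]],[0,f,s["cy"]],[0,0,1]]),np.array([s["k1"],0,0,0,0.])
def rays(s,uv):
    k,d=K(s); p=cv2.undistortPoints(np.array(uv,float).reshape(-1,1,2),k,d)[:,0]
    c=np.c_[p,np.ones(len(p))]; R=np.array(s["R"]); return -R.T@np.array(s["t"]), c@R
def onplane(s,uv,z):
    o,r=rays(s,uv); return o+r*((z-o[2])/r[:,2])[:,None]
def cloud(s):
    H,W=s["z_map"].shape; v,u=np.mgrid[:H,:W]
    o,r=rays(s,np.c_[u.ravel(),v.ravel()]); return (o+r*s["z_map"].reshape(-1,1)).reshape(H,W,3)
def proj(s,X):
    k,d=K(s); return cv2.projectPoints(np.array(X,float).reshape(-1,1,3),cv2.Rodrigues(np.array(s["R"]))[0],np.array(s["t"],float),k,d)[0][:,0]
E
python3 - <<'E'
from h import *
import pickle
a=[snap(n) for n in("top","side")]
pickle.dump(a,open("s0.pkl","wb"))
for s,n in zip(a,("top","side")):
    cv2.imwrite(f"pics/{n}0.png",s["color"]); print(n,s["fovy"],s["k1"],-np.array(s["R"]).T@s["t"])
print(manip.sense())
E
```

```text
pics
top 43.8150097620033 -0.15538863688793897 [ 0.53012595 -0.01901147  1.34630513]
side 47.71801152748355 -0.07542756096245 [ 0.19374919 -0.53759496  0.74252826]
{'t': 0.1, 'q': array([ 1.03446993e+00,  5.28380149e-01,  1.43375318e+00,  2.11179957e-05,
        1.18137586e+00, -1.78486525e-01]), 'qd': array([ 2.08084954e-03, -2.82115274e-03, -4.25101088e-03,  5.72911417e-05,
       -1.70902431e-03, -2.70487880e-03]), 'tau': array([-6.02190030e-04, -4.43307388e+01, -1.78585374e+01, -2.85242686e-04,
        3.85366991e-03, -4.04900604e-06]), 'tcp_pos': array([0.21861495, 0.5849994 , 0.30303373]), 'tool_rot': array([ 1.77970729e-01,  9.84035315e-01, -8.94293603e-04, -3.44392513e-04]), 'force': array([0.30077563, 0.40405434, 0.59154252]), 'ft_torque': array([-0.0086581 ,  0.04629832,  0.03137387]), 'gripper_force': 0.0, 'finger_gap': 0.9935219328914979}
```

View pics/top0.png

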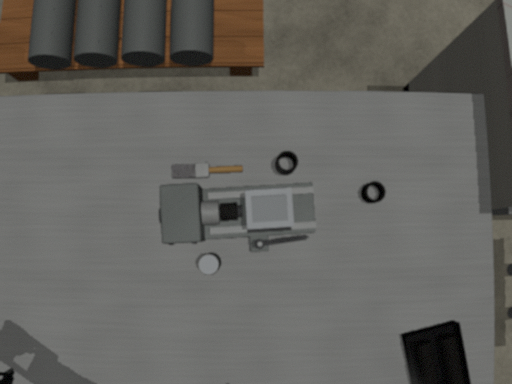

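View pics/side0.png

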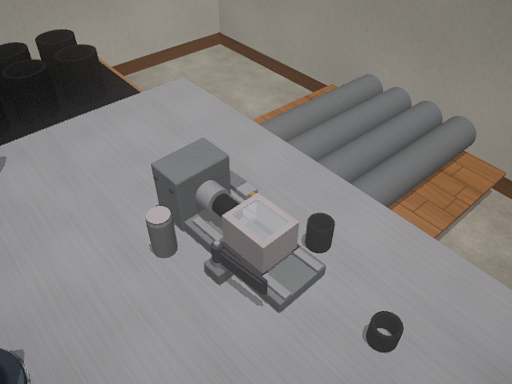

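The top view shows the headstock at about (181,213), the guard at (268,210), the stop pivot at (260,244) with its bar tip at (306,238), the can at (208,264), the sleeves at (287,162) and (373,192), and the brush at (207,170). The side view agrees. Next I'll measure from depth.

Run:
```python
from h import *
import pickle
s,sd=pickle.load(open("s0.pkl","rb"))
P=cloud(s); v,u=np.mgrid[:384,:512]
box=(u>150)&(u<330)&(v>150)&(v<285)
def rect(m,z,n):
    m=cv2.morphologyEx((m&box).astype(np.uint8),cv2.MORPH_OPEN,np.ones((3,3)))
    c=max(cv2.findContours(m,0,2)[0],key=cv2.contourArea)[:,0]
    X=onplane(s,c,z)
    r=cv2.minAreaRect((X[:,:2]*1000).astype(np.float32)); print(n,r,c.min(0),c.max(0)); return r
Z=P[...,2]
print("table",np.median(Z[300:330,200:300]))
rect((Z>.14)&(Z<.16),.15,"head")
rect((Z>.115)&(Z<.13)&(u>235),.123,"guard")
rect((Z>.025)&(Z<.05),.038,"bed")
rect((Z>.055)&(Z<.105)&(v>232)&(u>250),.089,"stop")
for n,(a,b) in dict(slA=(287,162),slB=(373,192),can=(208,264),brush=(225,170),piv=(260,244),tip=(306,238),u_=(280,241),).items():
    print(n,P[b,a].round(4), "max z near",Z[b-12:b+13,a-12:a+13].max().round(3))
print("pivot@.09",onplane(s,[(260,244),(306,238)],.089))
```

```text
table 0.00046710824868179124
head ((587.6439819335938, 147.43765258789062), (147.5715789794922, 101.02569580078125), 3.359713554382324) [159 183] [200 243]
guard ((599.2019653320312, -78.7508544921875), (100.4144287109375, 120.08045959472656), 3.270663022994995) [245 188] [293 229]
bed ((577.6480102539062, -55.62803649902344), (178.73345947265625, 307.0037841796875), 2.9836854934692383) [202 183] [315 251]
stop ((513.0115966796875, -112.47493743896484), (22.2296199798584, 141.9721221923828), 5.695041656494141) [255 235] [308 248]
slA [ 0.7374 -0.1373  0.0018] max z near 1.346
slB [ 0.6501 -0.3857 -0.0052] max z near 1.346
can [0.4577 0.0789 0.1171] max z near 1.346
brush [0.7133 0.0388 0.0174] max z near 1.346
piv [ 0.5073 -0.0551  0.0978] max z near 0.104
tip [ 0.5215 -0.1768  0.0889] max z near 1.346
u_ [ 0.5145 -0.108   0.0899] max z near 1.346
pivot@.09 [[ 0.50717267 -0.05538756  0.089     ]
 [ 0.52153199 -0.17675347  0.089     ]]
```

step_arm(moves=[0,0.485,-0.965,0,-0.092,0,0.485,-0.965,0,-0.092,0,0.485,-0.965,0,-0.092,0,0.485,-0.965,0,-0.092])

```text
t: 0.6
tcp_pos: [0.3164, 0.3897, 0.3036]
tool_rot: [0.319, 0.948, -0.001, -0.0]
force: [0.1, -0.6, -0.0]
finger_gap: 0.143
gripper_force: 0.0
```

step_arm(moves=[0,0.485,-0.965,0,-0.092,0,0.485,-0.965,0,-0.092,0,0.485,-0.965,0,-0.092,0,0.485,-0.965,0,-0.092])

```text
t: 1.1
tcp_pos: [0.4139, 0.1968, 0.3038]
tool_rot: [0.452, 0.892, -0.0, 0.0]
force: [0.1, -0.2, -0.0]
finger_gap: 0.002
gripper_force: 0.0
```

step_arm(moves=[0,0.485,-0.965,0,-0.092,0,0.485,-0.965,0,-0.092,0,0.485,-0.965,0,-0.092,0,0.485,-0.965,0,-0.092])

```text
t: 1.6
tcp_pos: [0.5113, 0.0032, 0.3037]
tool_rot: [0.576, 0.817, 0.0, 0.001]
force: [0.2, 1.3, 0.1]
finger_gap: 0.002
gripper_force: 0.0
```

step_arm(moves=[0,0.485,-0.965,0,-0.092,0,0.485,-0.965,0,-0.092,0,0.485,-0.965,0,-0.092,0,0.485,-0.965,0,-0.092,0,0.485,-0.965,0,-0.092])

```text
t: 2.22
tcp_pos: [0.6073, -0.1889, 0.303]
tool_rot: [0.688, 0.726, -0.0, -0.0]
force: [-1.2, 0.3, -0.0]
finger_gap: -0.001
gripper_force: 0.0
```

step_arm(moves=[0,0,0,-0.3,0,0,0,0,-0.55,0,0,0,0,-0.7,0,0,0,0,-0.8,0,0,0,0,-0.82,0,0,0,0,-0.82,0])

```text
t: 2.98
tcp_pos: [0.6068, -0.1858, 0.1403]
tool_rot: [0.686, 0.727, 0.0, -0.0]
force: [-0.4, -0.7, -0.0]
finger_gap: -0.005
gripper_force: 0.0
```

Run:
```python
from h import *
a=snap("side"); b=snap("top")
cv2.imwrite("pics/m1.png",np.hstack([cv2.resize(a["color"][150:320,120:350],None,fx=1.7,fy=1.7),cv2.resize(b["color"][150:320,140:370],None,fx=1.7,fy=1.7)]))
print(manip.sense()["tcp_pos"])
```

```text
[ 0.60734531 -0.18640186  0.14114525]
```

View pics/m1.png

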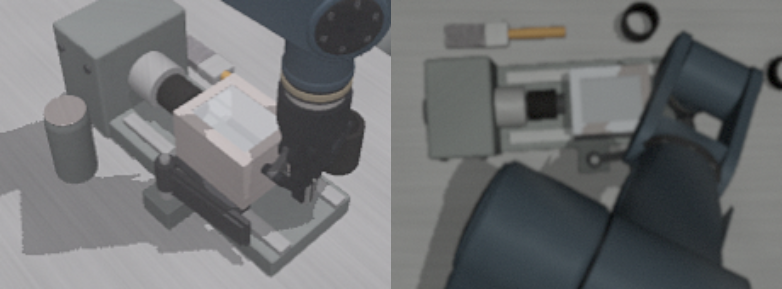

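The side crop shows the shut fingertips at about (310,190), just behind the guard's end face. The top view is hidden by the arm. I'll push slowly.

step_arm(moves=[0,-0.003,0.05,0,0,0,-0.006,0.1,0,0,0,-0.007,0.125,0,0,0,-0.008,0.145,0,0,0,-0.009,0.165,0,0,0,-0.011,0.185,0,0,0,-0.012,0.205,0,0,0,-0.013,0.23,0,0,0,-0.015,0.255,0,0,0,-0.016,0.28,0,0,0,-0.018,0.305,0,0,0,-0.019,0.33,0,0])

```text
t: 4.58
tcp_pos: [0.6033, -0.1202, 0.14]
tool_rot: [0.687, 0.727, 0.0, 0.0]
force: [0.9, -5.2, -0.8]
finger_gap: -0.0
gripper_force: 0.0
```

step_arm(moves=[0,-0.001,0.025,0,0,0,-0.003,0.05,0,0,0,-0.004,0.075,0,0,0,-0.006,0.1,0,0,0,-0.007,0.125,0,0,0,-0.009,0.15,0,0,0,-0.01,0.175,0,0,0,-0.012,0.2,0,0,0,-0.013,0.225,0,0,0,-0.014,0.25,0,0,0,-0.016,0.275,0,0,0,-0.017,0.3,0,0])

```text
t: 6.08
tcp_pos: [0.5997, -0.0603, 0.14]
tool_rot: [0.687, 0.727, 0.0, 0.0]
force: [2.5, -4.4, 1.1]
finger_gap: 0.003
gripper_force: 0.0
```

step_arm(moves=[0,0,0.01,0,0,0,-0.001,0.02,0,0,0,-0.002,0.03,0,0,0,-0.002,0.04,0,0,0,-0.003,0.05,0,0,0,-0.003,0.06,0,0])

```text
t: 6.82
tcp_pos: [0.5988, -0.0485, 0.1399]
tool_rot: [0.687, 0.727, -0.0, -0.0]
force: [0.9, -4.9, 2.3]
finger_gap: 0.004
gripper_force: 0.0
```

Creep to the stop in 1 mm rows.

step_arm(moves=[0,0,0.005,0,0,0,-0.001,0.01,0,0,0,-0.001,0.015,0,0,0,-0.001,0.02,0,0])

```text
t: 7.32
tcp_pos: [0.5988, -0.0462, 0.14]
tool_rot: [0.686, 0.727, -0.001, 0.001]
force: [-1.0, -13.2, 1.2]
finger_gap: -0.002
gripper_force: 0.0
```

step_arm(moves=[0,0,0.005,0,0,0,0,0.01,0,0])

```text
t: 7.58
tcp_pos: [0.5989, -0.046, 0.14]
tool_rot: [0.686, 0.727, -0.002, 0.002]
force: [-1.7, -19.1, 1.8]
finger_gap: 0.002
gripper_force: 0.0
```

The guard is home: the force rises while the tip stays still. I'll back off, lift, and look.

step_arm(moves=[0,0,-0.1,0,0,0,0.01,-0.3,0,0,0,0.01,-0.45,0.1,0,0,0,-0.5,0.35,-0.05,0,-0.2,-0.5,0.55,-0.1,0,-0.45,-0.5,0.55,-0.16,0,-0.7,-0.5,0.55,-0.22,0,-0.7,-0.5,0.55,-0.28,0,-0.7,-0.5,0.55,-0.34,0,-0.7,-0.5,0.55,-0.4,0,-0.7,-0.5,0.55,-0.46,0,-0.7,-0.5,0.55,-0.477])

```text
t: 9.07
tcp_pos: [0.458, -0.1416, 0.2493]
tool_rot: [0.998, 0.063, -0.001, -0.002]
force: [0.3, -0.3, 0.9]
finger_gap: 0.0
gripper_force: 0.0
```

Run:
```python
from h import *
import pickle
a=snap("side"); b=snap("top")
pickle.dump([b,a],open("s1.pkl","wb"))
cv2.imwrite("pics/m2.png",np.hstack([cv2.resize(a["color"][150:320,120:350],None,fx=1.7,fy=1.7),cv2.resize(b["color"][150:320,140:370],None,fx=1.7,fy=1.7)]))
s=manip.sense();print(s["t"],s["tcp_pos"],s["tool_rot"],s["q"])
```

```text
9.175 [ 0.45809196 -0.14169127  0.24935385] [ 9.97905867e-01  6.46628110e-02 -9.32035332e-04 -1.31644991e-03] [-5.34121656e-01  4.18121474e-01  1.84600496e+00  1.45779008e-03
  8.80490563e-01  9.06328605e-01]
```

View pics/m2.png

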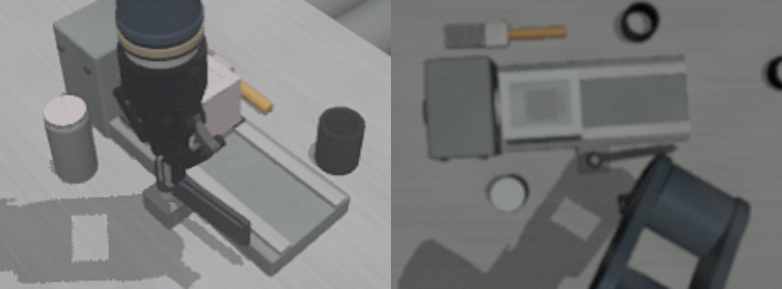

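The guard now sits against the headstock (top crop, about x 503–580). The stop is still at its open angle, and the sleeves and can haven't moved. A quick numeric check, then the arc.

Run:
```python
from h import *
import pickle
s,sd=pickle.load(open("s1.pkl","rb"))
P=cloud(s); v,u=np.mgrid[:384,:512]; Z=P[...,2]
def rect(m,z,n):
    m=cv2.morphologyEx(m.astype(np.uint8),cv2.MORPH_OPEN,np.ones((3,3)))
    c=max(cv2.findContours(m,0,2)[0],key=cv2.contourArea)[:,0]
    print(n,cv2.minAreaRect((onplane(s,c,z)[:,:2]*1000).astype(np.float32)))
rect((Z>.112)&(Z<.132)&(u>201)&(u<330)&(v>180)&(v<235),.123,"guard")
# tool-contact path: centre at 95 along, 7+11 behind bar
O=np.array([.5983,-.0373]);a=np.radians(3.3);R=np.array([[np.cos(a),-np.sin(a)],[np.sin(a),np.cos(a)]])
pv=O+R@[-.09,-.012]
for th in [1.51,1.4,1.2,1.0,.8,.6,.4,.2,.1,0]:
    d=R@[np.cos(th),-np.sin(th)]; n=np.array([-d[1],d[0]])
    print(th,(pv+.095*d-.018*n).round(4),"clear25",(pv+.095*d-.03*n).round(4))
```

```text
guard ((593.311279296875, 28.104488372802734), (100.51371002197266, 120.85860443115234), 3.0957255363464355)
1.51 [ 0.5025 -0.1509] clear25 [ 0.4906 -0.1523]
1.4 [ 0.5131 -0.1511] clear25 [ 0.5014 -0.1538]
1.2 [ 0.5322 -0.1484] clear25 [ 0.5213 -0.1533]
1.0 [ 0.5504 -0.1419] clear25 [ 0.5407 -0.1489]
0.8 [ 0.567  -0.1319] clear25 [ 0.5589 -0.1408]
0.6 [ 0.5812 -0.1189] clear25 [ 0.575  -0.1292]
0.4 [ 0.5926 -0.1033] clear25 [ 0.5886 -0.1146]
0.2 [ 0.6006 -0.0858] clear25 [ 0.5989 -0.0976]
0.1 [ 0.6033 -0.0765] clear25 [ 0.6028 -0.0885]
0 [ 0.605 -0.067] clear25 [ 0.6057 -0.0789]
```

Guard centre is at machine y ≈ 65 mm, so it is home. Now down beside the stop.

step_arm(moves=[0,0.05,-0.045,-0.2,0,0,0.07,-0.045,-0.4,0,0,0.07,-0.045,-0.52,0,0,0.07,-0.045,-0.555,0,0,0.1,-0.045,-0.555,0,0,0.13,-0.045,-0.555,0,0,0.15,-0.045,-0.555,0])

```text
t: 10.05
tcp_pos: [0.49, -0.1519, 0.14]
tool_rot: [0.998, 0.065, 0.001, 0.001]
force: [0.6, -0.1, -0.2]
finger_gap: 0.002
gripper_force: 0.0
```

step_arm(moves=[0,0.03,0,0,0,0,0.06,0,0,0,0,0.09,0,0,0.018,0,0.12,0,0,0.035,0,0.144,0.002,0,0.05,0,0.168,0.006,0,0.067,0,0.192,0.009,0,0.083,0,0.216,0.013,0,0.099,0,0.239,0.02,0,0.115,0,0.262,0.028,0,0.13,0,0.285,0.036,0,0.146,0,0.307,0.045,0,0.162])

```text
t: 11.55
tcp_pos: [0.5497, -0.1423, 0.1388]
tool_rot: [0.949, 0.315, -0.001, -0.001]
force: [-1.3, -0.8, 1.4]
finger_gap: -0.006
gripper_force: 0.8
```

step_arm(moves=[0,0.022,0.011,0,0.016,0,0.043,0.024,0,0.032,0,0.063,0.037,0,0.048,0,0.083,0.05,0,0.064,0,0.102,0.066,0,0.08,0,0.12,0.081,0,0.095,0,0.137,0.098,0,0.111,0,0.154,0.115,0,0.127,0,0.169,0.134,0,0.143,0,0.184,0.153,0,0.159,0,0.198,0.173,0,0.175,0,0.211,0.193,0,0.191])

```text
t: 13.05
tcp_pos: [0.5917, -0.1038, 0.1387]
tool_rot: [0.814, 0.581, -0.001, -0.001]
force: [-1.8, -0.1, -0.2]
finger_gap: -0.002
gripper_force: 0.8
```

step_arm(moves=[0,0.012,0.021,0,0.016,0,0.022,0.043,0,0.032,0,0.032,0.065,0,0.048,0,0.04,0.087,0,0.064,0,0.047,0.11,0,0.08,0,0.053,0.134,0,0.095,0,0.056,0.146,0,0.103,0,0.058,0.155,0,0.109,0,0.059,0.16,0,0.113,0,0.06,0.165,0,0.116])

```text
t: 14.3
tcp_pos: [0.6045, -0.0711, 0.1389]
tool_rot: [0.696, 0.718, -0.0, 0.0]
force: [-0.5, -0.8, -0.9]
finger_gap: 0.001
gripper_force: 0.7
```

step_arm(moves=[0,0,0.004,0,0.003,0,0.001,0.008,0,0.006,0,0.001,0.012,0,0.009,0,0.001,0.016,0,0.011])

```text
t: 14.8
tcp_pos: [0.6049, -0.0678, 0.139]
tool_rot: [0.683, 0.73, 0.0, 0.0]
force: [0.3, -0.9, -1.0]
finger_gap: -0.003
gripper_force: 0.8
```

step_arm(moves=[0,0,0.004,0,0,0,0,0.008,0,0,0,0,0.012,0,0,0,0,0.016,0,0])

```text
t: 15.3
tcp_pos: [0.605, -0.0672, 0.139]
tool_rot: [0.683, 0.731, -0.002, 0.002]
force: [-0.8, -11.2, -1.9]
finger_gap: -0.001
gripper_force: 5.9
```

step_arm(moves=[0,0,-0.03,0,0,0,0,-0.15,0,0,0,0,-0.3,0,0,0,0,-0.35,0.2,0,0,0,-0.4,0.45,0,0,-0.1,-0.6,0.7,0,0,-0.3,-0.8,0.8,0,0,-0.5,-0.95,0.8,0,0,-0.7,-0.95,0.8,0,0,-0.7,-0.95,0.8,0,0,-0.7,-0.95,0.8,0])

```text
t: 16.68
tcp_pos: [0.4653, -0.2545, 0.2994]
tool_rot: [0.683, 0.73, 0.001, 0.001]
force: [0.4, -0.8, 0.7]
finger_gap: 0.003
gripper_force: 0.0
```

Run:
```python
from h import *
a=snap("side"); s=snap("top")
cv2.imwrite("pics/m3.png",np.hstack([cv2.resize(a["color"][150:320,120:350],None,fx=1.7,fy=1.7),cv2.resize(s["color"][150:320,140:370],None,fx=1.7,fy=1.7)]))
P=cloud(s); v,u=np.mgrid[:384,:512]; Z=P[...,2]
def rect(m,z,n):
    m=cv2.morphologyEx(m.astype(np.uint8),cv2.MORPH_OPEN,np.ones((2,2)))
    c=max(cv2.findContours(m,0,2)[0],key=cv2.contourArea)[:,0]
    print(n,cv2.minAreaRect((onplane(s,c,z)[:,:2]*1000).astype(np.float32)))
b=(u>201)&(u<330)&(v>180)&(v<255)
rect((Z>.112)&(Z<.132)&b,.123,"guard")
rect((Z>.08)&(Z<.097)&b&(u>240)&(v<239),.089,"stop")
q=manip.sense();print(q["t"],q["tcp_pos"],q["force"])
```

```text
guard ((590.6382446289062, 28.08747100830078), (100.41915893554688, 125.99990844726562), 3.023550271987915)
stop ((576.7673950195312, -52.695701599121094), (113.82058715820312, 13.812533378601074), 3.0520782470703125)
16.775 [ 0.46583553 -0.25444943  0.29912483] [-0.44165896 -0.85230026  0.13866835]
```

View pics/m3.png

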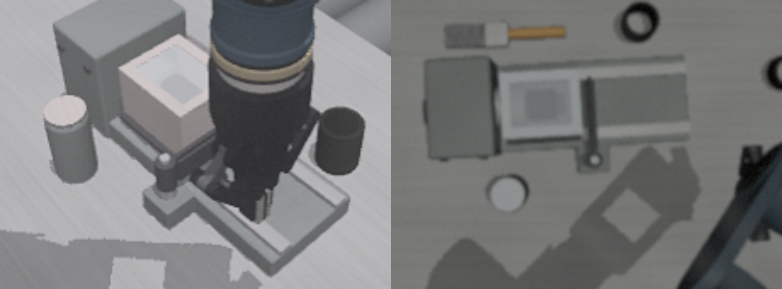

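The guard is home, and the stop lies squarely across the bed behind it (top crop, x about 588, at 3.05°, matching the machine's yaw). The loose items haven't moved, and the hand is clear.

```bash
python3 -c "
from station import manip
print(manip.sign_off())"
```

```text
the job is handed in; nothing more can be done
None
```

The job is handed in: the guard is fully home over the chuck, the swing stop lies square across the bed behind it, the loose things are where they were, and the hand is clear (finished at about 17 s of the 51 s).

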